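# Find the mini-centrifuge with the worn spindle bearing and tag it

### The arm

A 6-joint arm with a two-finger parallel gripper is mounted at the origin on the work surface. World frame = base frame: x ahead of the robot, y to its left, z up, the work surface at z = 0. Lengths are in mm, angles in rad, forces in N, time in s.
With the tool pointing down it reaches from about 350 to 975 mm from the base axis. Payload 7.1 kg.
Tool frame: the origin (TCP) lies on the mounting face of the last link; the fingertips stand 182 mm ahead of it and the grasp point (between the pads) lies 163 mm ahead of it; z points along the fingers, y is the direction in which the jaws open and shut (so a half turn about z gives the same grasp; the last joint's range is limited). The gripper opens to 88 mm and grips with 3 to 60 N. Pads are 20 mm wide; open, the fingers measure 115 mm over their backs; the gripper's body (75 mm by 178 mm) begins 61 mm behind the grasp point.
Start: joints at [1.314, 0.423, 1.63, -0, 1.089, -0.019], TCP at [147.197, 607.404, 404.675] pointing down, gripper open.
Joint ranges: [-3, 3], [-0.9, 2.11], [0.09, 2.58], [-1.31, 4.45], [0.11, 2.69], [-2.54, 2.54]. Speed limits (rad/s): [2.39, 2.39, 3.01, 3.14, 3.14, 3.14].

### API

Orientations are given as a rotation vector (axis times angle).
In Python, from workcell import ctrl, optics, nets gives the robot as it stands.
- The arm moves only by the tool send_rows, never from a script. Its argument "rows" is a list of rows, each an object with "offset": the shift along the tool's x, y, z in m, a list of three; "twist": the turn, a rotation vector about the tool's x, y, z in degrees, a list of three. A call has exactly 5 rows; each row shifts and turns the pose as measured when the row begins, along the tool's axes as they then stand; what a row does not reach is not made up. A row lasts 1/12 s, in which the tool goes at most 41.7 mm and 7.16 degrees, less where a joint would pass 70% of its speed; a pose out of reach is approached as far as the arm can. A call is refused whole if a number of a shift passes 0.0417 or a number of a turn 7.16, either way. A call with a gripper value outside its range is refused whole. "gripper" is the finger opening in m, from 0 to 0.0878, set as the call begins (left out, the last holds). The fingers move at their own pace and stop on an object; the grip force is fixed at half the most. Time passes only in rows, so rows that do not move let the fingers close, or fill a call up. It gives the time, the measured TCP pose, the force and the opening at its end, in the units of the state.
- ctrl.get_obs(): the state, without advancing time (a new reading comes with each control period).
- optics.get_image(name): name is "scene" or "top"; returns (picture, depth): 480x640x3 uint8, blue, green, red; 480x640 float32, mm along the optical axis (not along the pixel's ray), 0 where there is no reading.
- optics.camera_info(name): a dict with "K" (3x3 intrinsics, pixels), "pose" (4x4, takes a point from camera to world coordinates). Camera axes: x right, y down, z forward; pixel columns grow to the right and rows downward; lengths in mm; the calibration is good to about 2 mm. A picture is of the moment at which its call begins. camera_info takes no time and is no camera call.
- ctrl.close_job(): hands the job in, once; it reports no verdict.
Trained networks look in the newest picture that a camera, given by its name, has taken for a name from the list of things; names that differ only in an ending like _2 or _b are one class to them, and where a whole thing is asked for, a point or a joint stands for the part that bears it (a point fixed in the world has none). Each returns a list of dicts, best first, with "conf" (0 to 1); they miss things now and then, are a little off and sometimes report something else, mostly with a low value. They report only what shows in the picture. A call takes as long as a camera call. They do not tell look-alikes from the thing itself.
- nets.spot_in(camera, label): "extent" ([left, top, right, bottom] in pixels, round what is visible of it).
- nets.spot_point(camera, label): "position" ([column, row] in pixels: a listed point, or the origin of a listed thing).
The state is a dict: "t": time; "qpos": joint angles; "qvel": joint speeds; "joint_torque": joint torques, N m; "ee_pos": TCP position; "orientation": TCP orientation; "ft_force": force on the tool from outside, world axes, zero at the start; "moment": the same for the moment, N m; "width": finger opening in mm.
Only numpy, scipy, OpenCV 4.12 (cv2) and the standard library are available. Lean on these libraries where they do the work, as an engineer would, in place of code of your own. Each camera call takes 0.05 s, during which the arm holds its last target. There are 200 camera calls.

### The job

One of the three mini-centrifuges has a worn spindle bearing: feel for it by gently rocking the spindle knobs side to side, each first to its left and then to its right as you face the front panel, until you find the one that has play both ways. Then slip the red collar over that one's knob so that it lies flat on the rotor, and let go. Never push or squeeze a centrifuge hard (18 N at most), and leave the other things on the bench where they are.

Things in the scene. Friction and masses are not known exactly. Their poses are not given: they have to be found in the camera images.
- unit_a: one of three alike fixed mini-centrifuges: white housing 120x120 mm, 55 high, grey rim (104 across) to 70, blue rotor disc (84 across, top face at 96). Origin: centre of underside. x: from black front panel (robot side) to back; y: its left as seen from the robot; z up. Rotor tilts only side to side (along y), pivot 10 mm above the bench. Over 18 N from the gripper (push or squeeze) harms it
- unit_a_knob (a point): point on the axis of unit_a's spindle knob (aluminium, 22 mm diameter, 42 tall on the rotor), 13 mm below its top, 125 above the bench when upright; moves with it, z up along it. Sound bearing: springs back, 5 N/mm here. Worn one (unmarked, starts upright): goes 6 mm each way from upright at under 1 N to a firm stop, then flops over and rests leaning; 4.5 mm over counts as rocked to that side
- unit_b: one of three alike fixed mini-centrifuges: white housing 120x120 mm, 55 high, grey rim (104 across) to 70, blue rotor disc (84 across, top face at 96). Origin: centre of underside. x: from black front panel (robot side) to back; y: its left as seen from the robot; z up. Rotor tilts only side to side (along y), pivot 10 mm above the bench. Over 18 N from the gripper (push or squeeze) harms it
- unit_b_knob (a point): point on the axis of unit_b's spindle knob (aluminium, 22 mm diameter, 42 tall on the rotor), 13 mm below its top, 125 above the bench when upright; moves with it, z up along it. Sound bearing: springs back, 5 N/mm here. Worn one (unmarked, starts upright): goes 6 mm each way from upright at under 1 N to a firm stop, then flops over and rests leaning; 4.5 mm over counts as rocked to that side
- unit_c: one of three alike fixed mini-centrifuges: white housing 120x120 mm, 55 high, grey rim (104 across) to 70, blue rotor disc (84 across, top face at 96). Origin: centre of underside. x: from black front panel (robot side) to back; y: its left as seen from the robot; z up. Rotor tilts only side to side (along y), pivot 10 mm above the bench. Over 18 N from the gripper (push or squeeze) harms it
- unit_c_knob (a point): point on the axis of unit_c's spindle knob (aluminium, 22 mm diameter, 42 tall on the rotor), 13 mm below its top, 125 above the bench when upright; moves with it, z up along it. Sound bearing: springs back, 5 N/mm here. Worn one (unmarked, starts upright): goes 6 mm each way from upright at under 1 N to a firm stop, then flops over and rests leaning; 4.5 mm over counts as rocked to that side
- collar_centre (a point): centre (half-way up) of the loose red collar standing on the bench: a plastic ring of 52 mm outer and 29 mm inner diameter, 30 mm tall, about 50 g; z along its axis. Seated over a knob it lies flat on the rotor, its centre 14 mm below the knob point, and the knob stands 12 mm proud of it
- spacer: bystander: loose grey plastic ring, 48 mm across, 22 mm tall; leave it alone (origin: centre of its underside)
- petri_dish: bystander: clear dish, 88 mm across, 14 mm tall; leave it alone (origin: centre of its underside)
- marker_pen: bystander: blue pen lying down, 14 mm thick, about 130 mm long; leave it alone
- reagent_bottle: bystander: amber bottle, 64 mm across, 130 mm tall; leave it alone (origin: centre of its underside)
- tip_box: bystander: orange pipette-tip box, 85 x 120 x 60 mm; leave it alone (origin: centre of its underside)
- rotor_lid: bystander: green domed lid, 110 mm across, 40 mm tall; leave it alone (origin: centre of its underside)
Things that resemble listed ones, but are neither listed nor needed, are in the scene too. Of the things shaped like the part that bears collar_centre, the red one is meant.

How it is judged (in metres and radians):
On the way, in this order (a step that is already met when the one before it is completed fails the run):
1. the worn spindle has been rocked to its left through its play (knob point at least 4.5 mm over; a sound one cannot go so far within 18 N) ((y of unit_a_knob in the frame of unit_a above 0.0045 m or y of unit_b_knob in the frame of unit_b above 0.0045 m or y of unit_c_knob in the frame of unit_c above 0.0045 m)), for 0.05 s.
2. then rocked to its right through its play (at least 4.5 mm over) ((y of unit_a_knob in the frame of unit_a below -0.0045 m or y of unit_b_knob in the frame of unit_b below -0.0045 m or y of unit_c_knob in the frame of unit_c below -0.0045 m)), for 0.05 s.
At the end, for the whole second after the job is handed in: the red collar is round the knob of the worn centrifuge (the one that has flopped over, its knob point more than 3 mm to either side; axes within 8 mm), lies flat on its rotor (centre 10 to 18 mm below the knob point, within 0.1 rad of the knob's axis) and is let go (((z of collar_centre in the frame of unit_a_knob between -0.018 and -0.01 m and horizontal distance between collar_centre and unit_a_knob below 0.008 m and angle between the z axis of collar_centre and the z axis of unit_a_knob, either way round below 0.1 rad and contact force between the arm and unit_a below 0.1 N and (y of unit_a_knob in the frame of unit_a above 0.003 m or y of unit_a_knob in the frame of unit_a below -0.003 m)) or (z of collar_centre in the frame of unit_b_knob between -0.018 and -0.01 m and horizontal distance between collar_centre and unit_b_knob below 0.008 m and angle between the z axis of collar_centre and the z axis of unit_b_knob, either way round below 0.1 rad and contact force between the arm and unit_b below 0.1 N and (y of unit_b_knob in the frame of unit_b above 0.003 m or y of unit_b_knob in the frame of unit_b below -0.003 m)) or (z of collar_centre in the frame of unit_c_knob between -0.018 and -0.01 m and horizontal distance between collar_centre and unit_c_knob below 0.008 m and angle between the z axis of collar_centre and the z axis of unit_c_knob, either way round below 0.1 rad and contact force between the arm and unit_c below 0.1 N and (y of unit_c_knob in the frame of unit_c above 0.003 m or y of unit_c_knob in the frame of unit_c below -0.003 m)))); the robot touches nothing.
It fails at once if the gripper pushes or squeezes a centrifuge with more than 18 N (contact force between any of the fingers, the arm and unit_a above 18 N or contact force between any of the fingers, the arm and unit_b above 18 N or contact force between any of the fingers, the arm and unit_c above 18 N).
It fails at once if a bystander is moved by more than 30 mm (distance of any of spacer, petri_dish, marker_pen, reagent_bottle, tip_box, rotor_lid from where it was at the start of the episode above 0.03 m).
It also fails if it takes over 72 s, if anything falls off the work surface, if the arm or the gripper's body presses on something with over 40 N, if the wrist force passes 120 N, or if a joint passes its speed limit or range.

## Working session

There is one attempt and no reset: what is moved stays moved. The work goes in short steps, Python scripts to look and compute and a tool call to move; the robot and the scene stay as the last step left them, time stands still between calls to the robot, and variables do not carry over. Pictures are saved under pics/ and viewed, about 8 in all and at most 12, crops included, and the job is handed in when it is done.

Besides the shell and the picture viewer there is one more tool, called after "Request:" by a JSON object that holds its "api" and its "payload", one argument or row to a line. send_rows: Moves the arm, as the interface text tells. Its arguments: {"type":"object","properties":{"rows":{"type":"array"},"gripper":{"type":"number"}},"required":["rows"]}

```bash
mkdir -p pics; ls; cat > h.py <<'E'
import numpy as np, cv2
from workcell import ctrl, optics, nets
def world(cam,u,v,z):
    c=optics.camera_info(cam);K=np.array(c["K"]);T=np.array(c["pose"])
    d=T[:3,:3]@np.linalg.solve(K,[u,v,1]);o=T[:3,3]
    return o+d*(z-o[2])/d[2]
def cloud(cam,depth):
    c=optics.camera_info(cam);K=np.array(c["K"]);T=np.array(c["pose"])
    v,u=np.mgrid[:480,:640]
    p=np.stack([(u-K[0,2])/K[0,0]*depth,(v-K[1,2])/K[1,1]*depth,depth],-1)
    return p@T[:3,:3].T+T[:3,3]
E
python3 - <<'E'
from h import *
for c in ["top","scene"]:
    im,d=optics.get_image(c);cv2.imwrite(f"pics/{c}0.png",im);np.save(f"pics/{c}0.npy",d)
    i=optics.camera_info(c);print(c,np.round(i["K"],1).tolist(),np.round(i["pose"],3).tolist())
    for n,z in [("unit_a",0),("unit_a_knob",125),("collar_centre",15)]:
        for r in nets.spot_point(c,n): print(n,round(r["conf"],2),np.round(r["position"],1),np.round(world(c,*r["position"],z),1))
print(ctrl.get_obs())
E
```

```text
pics
top [[483.3, 0.0, 319.7], [0.0, 483.3, 237.9], [0.0, 0.0, 1.0]] [[-0.071, -0.972, 0.224, 301.419], [-0.997, 0.068, -0.021, 108.868], [0.005, -0.225, -0.974, 1266.254], [0.0, 0.0, 0.0, 1.0]]
unit_a 0.89 [369.9 243.3] [568.7 -51.4   0. ]
unit_a 0.84 [286.7 259.6] [539.9 173.8   0. ]
unit_a 0.57 [465.1 231.3] [ 583.8 -311.2    0. ]
collar_centre 0.72 [170.2 277.8] [510.2 478.1  15. ]
collar_centre 0.6 [203.9 291. ] [469.6 391.3  15. ]
scene [[444.9, 0.0, 321.8], [0.0, 444.9, 238.6], [0.0, 0.0, 1.0]] [[0.403, 0.621, -0.673, 1152.27], [0.915, -0.282, 0.289, -146.235], [-0.01, -0.732, -0.681, 688.483], [0.0, 0.0, 0.0, 1.0]]
unit_a 0.91 [249.6 300.1] [577.3 -56.9   0. ]
unit_a 0.81 [118.9 344.3] [ 578.4 -304.4    0. ]
unit_a 0.62 [346.6 249.5] [527.8 181.2   0. ]
unit_a_knob 0.86 [242.8 254.6] [576.1 -53.5 125. ]
unit_a_knob 0.73 [ 89.6 301. ] [ 576.3 -311.4  125. ]
collar_centre 0.88 [455.1 204.6] [510.4 480.   15. ]
collar_centre 0.71 [149.9 407.8] [ 734.9 -267.4   15. ]
{'t': 0.4, 'qpos': array([ 1.31401496e+00,  4.23210820e-01,  1.62997592e+00,  1.63552750e-05,
        1.08862151e+00, -1.89893698e-02]), 'qvel': array([ 0.00127637, -0.00188571, -0.00088506,  0.00055498,  0.00051539,
       -0.00025621]), 'joint_torque': array([ 4.37356821e-04, -5.44021547e+01, -2.73661369e+01,  6.43417169e-02,
        1.89162930e-02, -5.69350391e-05]), 'ee_pos': array([147.1800931 , 607.38279672, 404.57592943]), 'orientation': array([-3.72649996e-01, -3.11936851e+00,  3.32313310e-04]), 'ft_force': array([-0.2539298 , -0.25555618, -0.06212746]), 'moment': array([-0.05032939,  0.02237266, -0.0674615 ]), 'width': 87.9487668876328}
```

View pics/top0.png

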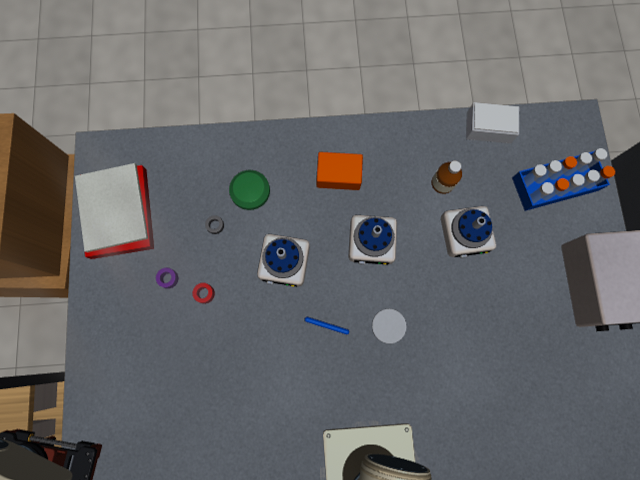

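View pics/scene0.png

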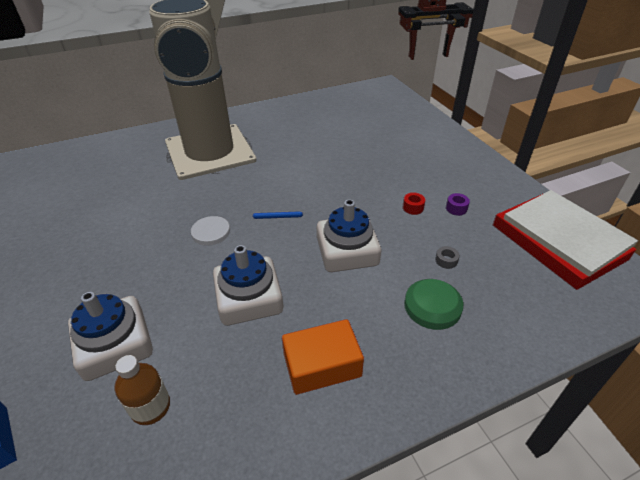

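The red collar is at top (203,293), at about (470,391); the purple one is a look-alike. The units are at top (282,258), (374,240) and (470,230). Next I'll get knob positions and yaws from depth.

```bash
python3 - <<'E'
from h import *
P={};C={}
for c in ["top","scene"]:
    d=np.load(f"pics/{c}0.npy"); im=cv2.imread(f"pics/{c}0.png"); p=cloud(c,d); p[d==0]=np.nan; P[c]=p; C[c]=im
for n,(x,y) in dict(left=(540,176),mid=(572,-53),right=(580,-308)).items():
  for c in P:
    p=P[c].reshape(-1,3); m=np.hypot(p[:,0]-x,p[:,1]-y)<100; q=p[m]; col=C[c].reshape(-1,3)[m].astype(int)
    k=q[(q[:,2]>131)&(q[:,2]<146)&(np.hypot(q[:,0]-x,q[:,1]-y)<45)]
    r=q[(abs(q[:,2]-96)<5)&(col[:,0]>col[:,2]+40)]
    hm=(abs(q[:,2]-55)<5)&(col.min(1)>130); h=q[hm]
    rect=cv2.minAreaRect(h[:,:2].astype(np.float32)) if len(h)>10 else None
    rc=cv2.minEnclosingCircle(r[:,:2].astype(np.float32)) if len(r)>5 else None
    print(n,c,"knobtop",len(k),np.round(np.median(k,0),1) if len(k) else "", "rotor",len(r),np.round(r.mean(0),1),rc,"house",len(h),rect)
for c in P:
    col=C[c].astype(int); m=(col[...,2]>120)&(col[...,1]<60)&(col[...,0]<60)
    p=P[c][m]; s=(np.hypot(p[:,0]-470,p[:,1]-391)<60); q=p[s]; t=q[q[:,2]>25]
    print("collar",c,len(q),q[:,2].min(),q[:,2].max(),cv2.minEnclosingCircle(t[:,:2].astype(np.float32)),t.mean(0))
    for r in nets.spot_point(c,"marker_pen")+nets.spot_point(c,"petri_dish")+nets.spot_point(c,"spacer"): print(np.round(world(c,*r["position"],5)),r["conf"])
im=C["top"][200:310,180:510];cv2.imwrite("pics/crop.png",cv2.resize(im,None,fx=2.4,fy=2.4,interpolation=cv2.INTER_CUBIC))
E
```

```text
left top knobtop 65 [534.8 181.3 137.5] rotor 613 [532.7 180.   95.6] ((534.7112426757812, 180.77757263183594), 41.14531707763672) house 482 ((533.4124145507812, 180.4445037841797), (113.84043884277344, 112.38044738769531), 76.5841293334961)
left scene knobtop 84 [538.7 176.4 138.6] rotor 607 [543.4 173.9  97.1] ((536.048828125, 177.0866241455078), 42.6454963684082) house 602 ((535.9317016601562, 177.33583068847656), (114.09388732910156, 115.68670654296875), 76.84861755371094)
mid top knobtop 65 [573.2 -53.8 137.3] rotor 597 [571.  -53.4  95.6] ((573.2523193359375, -54.26309585571289), 41.171810150146484) house 476 ((571.7570190429688, -54.35145568847656), (113.44692993164062, 113.1483383178711), 81.3741226196289)
mid scene knobtop 116 [577.1 -57.8 138.7] rotor 793 [582.1 -58.6  97.3] ((574.3150634765625, -57.54257583618164), 42.006858825683594) house 820 ((574.69873046875, -57.50659942626953), (114.59392547607422, 115.4942626953125), 82.2724380493164)
right top knobtop 62 [ 577.6 -306.5  138.1] rotor 561 [ 575.6 -305.3   95.8] ((577.3330078125, -307.2707214355469), 41.63334655761719
[... 174 characters left out ...]
 586.2 -308.8   97.4] ((579.654052734375, -310.00469970703125), 41.509117126464844) house 1042 ((579.3533935546875, -310.7469787597656), (115.56156921386719, 114.57049560546875), 3.877307176589966)
collar top 190 22.11605624829531 35.78067589520356 ((464.26654052734375, 392.9462890625), 25.107513427734375) [464.42939428 393.10262394  29.72327016]
[363.  77.   5.] 0.47
[350. -76.   5.] 0.74
[647. 351.   5.] 0.52
[353.  84.   5.] 0.48
[ 615. -350.    5.] 0.4
collar scene 133 9.504979620133895 34.093214322968265 ((466.99951171875, 390.7890930175781), 25.68662452697754) [467.08347657 389.79006693  31.38084937]
[362.  69.   5.] 0.6
[450. -36.   5.] 0.58
[354. -80.   5.] 0.87
[647. 355.   5.] 0.89
```

View pics/crop.png

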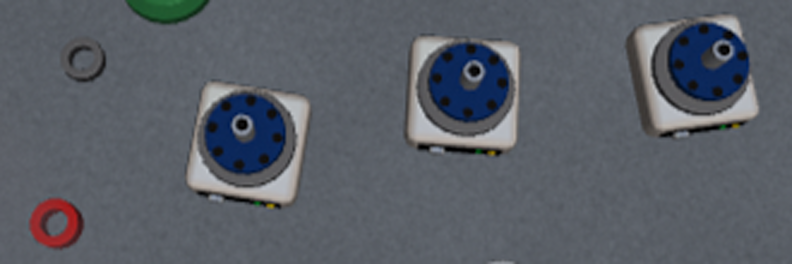

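Request:
{"api": "send_rows", "payload": {
  "rows": [
    {"offset": [-0.032, -0.0216, 0], "twist": [0, 0, 0]},
    {"offset": [-0.032, -0.0216, 0], "twist": [0, 0, 0]},
    {"offset": [-0.032, -0.0216, 0], "twist": [0, 0, 0]},
    {"offset": [-0.032, -0.0216, 0], "twist": [0, 0, 0]},
    {"offset": [-0.032, -0.0216, 0], "twist": [0, 0, 0]}
  ],
  "gripper": 0.04
}}

```text
t: 1.12
ee_pos: [276.9, 465.4, 404.4]
orientation: [-0.356, -3.121, -0.008]
ft_force: [0.6, 0.2, 0.5]
width: 57.7
```

Request:
{"api": "send_rows", "payload": {
  "rows": [
    {"offset": [-0.032, -0.0216, 0], "twist": [0, 0, 0]},
    {"offset": [-0.032, -0.0216, 0], "twist": [0, 0, 0]},
    {"offset": [-0.032, -0.0216, 0], "twist": [0, 0, 0]},
    {"offset": [-0.032, -0.0216, 0], "twist": [0, 0, 0]},
    {"offset": [-0.032, -0.0216, 0], "twist": [0, 0, 0]}
  ]
}}

```text
t: 1.53
ee_pos: [413.2, 316.5, 405.0]
orientation: [0.353, 3.12, 0.011]
ft_force: [-0.2, 0.8, 0.4]
width: 40.3
```

Request:
{"api": "send_rows", "payload": {
  "rows": [
    {"offset": [-0.032, -0.0216, 0], "twist": [0, 0, 0]},
    {"offset": [-0.032, -0.0216, 0], "twist": [0, 0, 0]},
    {"offset": [-0.032, -0.0216, 0], "twist": [0, 0, 0]},
    {"offset": [-0.032, -0.0216, 0], "twist": [0, 0, 0]},
    {"offset": [0, 0, 0], "twist": [0, 0, 0]}
  ]
}}

```text
t: 1.95
ee_pos: [526.6, 192.7, 406.1]
orientation: [0.359, 3.114, 0.013]
ft_force: [-0.7, -1.3, -0.5]
width: 40.0
```

```bash
cat >> h.py <<'E'
from scipy.spatial.transform import Rotation as Rn
U=dict(left=(536,178.9,-13.3),mid=(574.2,-56,-8.2),right=(579,-309,3.8),collar=(465.6,391.8,None))
def rel(name,ztip,yaw=None,xy=None):
    """tool-frame shift (mm) after yawing, and yaw turn (deg about tool z)"""
    o=ctrl.get_obs();R=Rn.from_rotvec(o["orientation"]);M=R.as_matrix()
    x,y,w=U[name]; x,y=xy or (x,y); w=w if yaw is None else yaw
    cur=np.degrees(np.arctan2(M[1,1],M[0,1]))-90
    t=0 if w is None else -((w-cur+90)%180-90)
    M2=M@Rn.from_euler("z",t,degrees=True).as_matrix()
    D=np.array([x,y,ztip+182])-o["ee_pos"]
    print("t",round(o["t"],2),"pos",np.round(o["ee_pos"],1),"tilt",np.round(M[:2,2],4),"yaw",round(cur,2),"turn",round(t,2),"shift now",np.round(M.T@D,1),"after turn",np.round(M2.T@D,1),"F",np.round(M.T@o["ft_force"],2),"w",round(o["width"],1))
E
python3 -c "
from h import *
rel('left',118)"
```

```text
t 1.95 pos [526.6 192.7 406.1] tilt [0.0075 0.0074] yaw -13.15 turn 0.15 shift now [-11.7 -12.3 106.1] after turn [-11.8 -12.2 106.1] F [ 0.41 -1.42  0.53] w 40.0
```

Request:
{"api": "send_rows", "payload": {
  "rows": [
    {"offset": [-0.012, -0.012, 0], "twist": [0, 0, 0]},
    {"offset": [0, 0, 0.02], "twist": [0, 0, 0]},
    {"offset": [0, 0, 0.02], "twist": [0, 0, 0]},
    {"offset": [0, 0, 0.02], "twist": [0, 0, 0]},
    {"offset": [0, 0, 0], "twist": [0, 0, 0]}
  ]
}}

```text
t: 2.37
ee_pos: [538.4, 176.0, 346.1]
orientation: [0.37, 3.108, 0.017]
ft_force: [-0.9, -0.5, 0.2]
width: 40.2
```

```bash
python3 -c "
from h import *
rel('left',118)
im,d=optics.get_image('scene');cv2.imwrite('pics/s1.png',cv2.resize(im[130:290,250:450],None,fx=3,fy=3))"
```

```text
t 2.37 pos [538.4 176.  346.1] tilt [0.0125 0.0095] yaw -13.57 turn -0.27 shift now [ 3.5  1.7 46.1] after turn [ 3.5  1.7 46.1] F [ 0.77 -0.72 -0.17] w 40.2
```

View pics/s1.png

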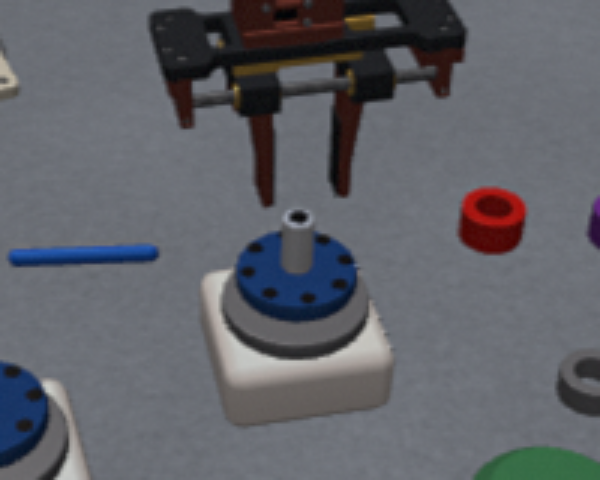

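```bash
cat >> h.py <<'E'
_rel=rel
def rel(*a,**k):
    _rel(*a,**k)
    M=Rn.from_rotvec(ctrl.get_obs()["orientation"]).as_matrix()
    print("  untilt deg",np.round(np.degrees(np.cross([0,0,1],M.T@[0,0,-1])),2))
E
python3 -c "
from h import *
rel('left',118)"
```

```text
t 2.42 pos [538.9 176.3 347.9] tilt [0.0143 0.01  ] yaw -13.56 turn -0.26 shift now [ 4.   1.2 47.8] after turn [ 4.   1.2 47.8] F [-0.51  0.03 -0.06] w 39.9
  untilt deg [ 0.75  0.66 -0.  ]
```

Request:
{"api": "send_rows", "payload": {
  "rows": [
    {"offset": [0.004, 0.001, 0], "twist": [0.75, 0.66, -0.25]},
    {"offset": [0, 0, 0.012], "twist": [0, 0, 0]},
    {"offset": [0, 0, 0.012], "twist": [0, 0, 0]},
    {"offset": [0, 0, 0.01], "twist": [0, 0, 0]},
    {"offset": [0, 0, 0], "twist": [0, 0, 0]}
  ]
}}

```text
t: 2.83
ee_pos: [535.4, 180.3, 315.2]
orientation: [0.36, 3.117, 0.002]
ft_force: [-0.2, 0.6, -0.3]
width: 39.9
```

```bash
python3 -c "
from h import *
rel('left',118)"
```

```text
t 2.83 pos [535.4 180.3 315.2] tilt [0.0045 0.0009] yaw -13.17 turn 0.13 shift now [-0.9 -1.3 15.2] after turn [-0.9 -1.3 15.2] F [0.33 0.57 0.28] w 39.9
  untilt deg [ 0.11  0.24 -0.  ]
```

Request:
{"api": "send_rows", "payload": {
  "rows": [
    {"offset": [-0.001, -0.001, 0.008], "twist": [0.1, 0.24, 0]},
    {"offset": [0, 0, 0.007], "twist": [0, 0, 0]},
    {"offset": [0, 0.002, 0], "twist": [0, 0, 0]},
    {"offset": [0, 0.002, 0], "twist": [0, 0, 0]},
    {"offset": [0, 0, 0], "twist": [0, 0, 0]}
  ]
}}

```text
t: 3.25
ee_pos: [537.3, 183.3, 297.8]
orientation: [-0.36, -3.119, 0.001]
ft_force: [0.4, 0.5, -0.9]
width: 40.2
```

Request:
{"api": "send_rows", "payload": {
  "rows": [
    {"offset": [0, 0.001, 0], "twist": [0, 0, 0]},
    {"offset": [0, 0.001, 0], "twist": [0, 0, 0]},
    {"offset": [0, 0, 0], "twist": [0, 0, 0]},
    {"offset": [0, 0, 0], "twist": [0, 0, 0]},
    {"offset": [0, 0, 0], "twist": [0, 0, 0]}
  ]
}}

```text
t: 3.67
ee_pos: [538.3, 185.8, 299.0]
orientation: [0.36, 3.12, 0.001]
ft_force: [0.5, 0.4, 0.5]
width: 40.0
```

```bash
python3 -c "
from h import *
rel('left',118)"
```

```text
t 3.67 pos [538.3 185.8 299. ] tilt [0.0005 0.0005] yaw -13.17 turn 0.13 shift now [ 0.7 -7.3 -1. ] after turn [ 0.7 -7.3 -1. ] F [-0.39  0.49 -0.51] w 40.0
  untilt deg [ 0.03  0.02 -0.  ]
```

Request:
{"api": "send_rows", "payload": {
  "rows": [
    {"offset": [0, 0.0015, 0], "twist": [0, 0, 0]},
    {"offset": [0, 0, 0], "twist": [0, 0, 0]},
    {"offset": [0, 0, 0], "twist": [0, 0, 0]},
    {"offset": [0, 0, 0], "twist": [0, 0, 0]},
    {"offset": [0, 0, 0], "twist": [0, 0, 0]}
  ]
}}

```text
t: 4.08
ee_pos: [538.8, 187.4, 299.4]
orientation: [0.36, 3.12, 0.001]
ft_force: [-0.8, 0.2, -0.1]
width: 39.9
```

Request:
{"api": "send_rows", "payload": {
  "rows": [
    {"offset": [0, 0.001, 0], "twist": [0, 0, 0]},
    {"offset": [0, 0, 0], "twist": [0, 0, 0]},
    {"offset": [0, 0, 0], "twist": [0, 0, 0]},
    {"offset": [0, 0, 0], "twist": [0, 0, 0]},
    {"offset": [0, 0, 0], "twist": [0, 0, 0]}
  ]
}}

```text
t: 4.5
ee_pos: [538.9, 187.9, 299.4]
orientation: [0.36, 3.12, -0.001]
ft_force: [0.3, -0.6, 0.2]
width: 40.1
```

Request:
{"api": "send_rows", "payload": {
  "rows": [
    {"offset": [0, 0.0015, 0], "twist": [0, 0, 0]},
    {"offset": [0, 0, 0], "twist": [0, 0, 0]},
    {"offset": [0, 0, 0], "twist": [0, 0, 0]},
    {"offset": [0, 0, 0], "twist": [0, 0, 0]},
    {"offset": [0, 0, 0], "twist": [0, 0, 0]}
  ]
}}

```text
t: 4.92
ee_pos: [539.1, 188.6, 299.3]
orientation: [0.359, 3.121, -0.004]
ft_force: [0.1, -2.2, 1.3]
width: 40.1
```

Request:
{"api": "send_rows", "payload": {
  "rows": [
    {"offset": [0, 0.001, 0], "twist": [0, 0, 0]},
    {"offset": [0, 0, 0], "twist": [0, 0, 0]},
    {"offset": [0, 0, 0], "twist": [0, 0, 0]},
    {"offset": [0, 0, 0], "twist": [0, 0, 0]},
    {"offset": [0, 0, 0], "twist": [0, 0, 0]}
  ]
}}

```text
t: 5.33
ee_pos: [539.3, 189.2, 299.3]
orientation: [-0.359, -3.121, 0.006]
ft_force: [0.3, -3.7, 2.1]
width: 40.2
```

Request:
{"api": "send_rows", "payload": {
  "rows": [
    {"offset": [0, -0.0095, 0], "twist": [0, 0, 0]},
    {"offset": [0, 0, -0.02], "twist": [0, 0, 0]},
    {"offset": [0, 0, -0.025], "twist": [0, 0, -5]},
    {"offset": [-0.01, -0.0327, 0], "twist": [0, 0, 0]},
    {"offset": [-0.01, -0.0327, 0], "twist": [0, 0, 0]}
  ]
}}

```text
t: 5.75
ee_pos: [546.8, 115.1, 345.0]
orientation: [-0.206, -3.134, -0.001]
ft_force: [0.1, -0.7, -0.2]
width: 40.1
```

Request:
{"api": "send_rows", "payload": {
  "rows": [
    {"offset": [-0.01, -0.0327, 0], "twist": [0, 0, 0]},
    {"offset": [-0.01, -0.0327, 0], "twist": [0, 0, 0]},
    {"offset": [-0.01, -0.0327, 0], "twist": [0, 0, 0]},
    {"offset": [-0.01, -0.0327, 0], "twist": [0, 0, 0]},
    {"offset": [-0.01, -0.0327, 0], "twist": [0, 0, 0]}
  ]
}}

```text
t: 6.17
ee_pos: [575.1, -60.0, 346.4]
orientation: [0.2, 3.13, 0.01]
ft_force: [0.8, 0.3, 0.1]
width: 39.8
```

Request:
{"api": "send_rows", "payload": {
  "rows": [
    {"offset": [0, 0, 0], "twist": [0, 0, 0]},
    {"offset": [0, 0, 0], "twist": [0, 0, 0]},
    {"offset": [0, 0, 0], "twist": [0, 0, 0]},
    {"offset": [0, 0, 0], "twist": [0, 0, 0]},
    {"offset": [0, 0, 0], "twist": [0, 0, 0]}
  ]
}}

```text
t: 6.58
ee_pos: [575.0, -65.1, 346.2]
orientation: [0.212, 3.126, 0.012]
ft_force: [-0.2, -0.2, 0.3]
width: 40.0
```

```bash
cat >> h.py <<'E'
def knob(name,cams=("top","scene")):
    x,y,_=U[name]
    for c in cams:
        im,d=optics.get_image(c); p=cloud(c,d).reshape(-1,3); p=p[d.ravel()>0]
        k=p[(p[:,2]>131)&(p[:,2]<146)&(np.hypot(p[:,0]-x,p[:,1]-y)<25)]
        print(name,c,len(k),np.round(np.median(k,0),1))
E
python3 -c "
from h import *
rel('mid',118); knob('left')"
```

```text
t 6.58 pos [575.  -65.1 346.2] tilt [0.0087 0.0072] yaw -7.76 turn 0.44 shift now [ 2.4  8.5 46.3] after turn [ 2.5  8.5 46.3] F [ 0.18 -0.25 -0.28] w 40.0
  untilt deg [ 0.48  0.44 -0.  ]
left top 66 [534.9 181.2 137.7]
left scene 84 [539.9 176.1 138.4]
```

Left springs back: sound. Now the middle one.

Request:
{"api": "send_rows", "payload": {
  "rows": [
    {"offset": [0.0025, 0.0085, 0], "twist": [0.48, 0.44, 0.4]},
    {"offset": [0, 0, 0.016], "twist": [0, 0, 0]},
    {"offset": [0, 0, 0.016], "twist": [0, 0, 0]},
    {"offset": [0, 0, 0], "twist": [0, 0, 0]},
    {"offset": [0, 0, 0], "twist": [0, 0, 0]}
  ]
}}

```text
t: 7.1
ee_pos: [574.1, -51.3, 314.7]
orientation: [0.213, 3.132, -0.0]
ft_force: [-0.3, 0.3, -0.3]
width: 40.2
```

```bash
python3 -c "
from h import *
rel('mid',118)"
```

```text
t 7.1 pos [574.1 -51.3 314.7] tilt [ 0.0019 -0.0002] yaw -7.78 turn 0.42 shift now [-0.7 -4.6 14.7] after turn [-0.8 -4.6 14.7] F [0.34 0.24 0.27] w 40.2
  untilt deg [ 0.    0.11 -0.  ]
```

Request:
{"api": "send_rows", "payload": {
  "rows": [
    {"offset": [-0.001, -0.003, 0], "twist": [0, 0.1, 0.4]},
    {"offset": [0, 0, 0.008], "twist": [0, 0, 0]},
    {"offset": [0, 0, 0.007], "twist": [0, 0, 0]},
    {"offset": [0, 0, 0], "twist": [0, 0, 0]},
    {"offset": [0, 0, 0], "twist": [0, 0, 0]}
  ]
}}

```text
t: 7.52
ee_pos: [575.5, -54.0, 300.6]
orientation: [0.223, 3.131, -0.0]
ft_force: [-0.3, 0.2, -0.3]
width: 39.9
```

Request:
{"api": "send_rows", "payload": {
  "rows": [
    {"offset": [0, 0.002, 0], "twist": [0, 0, 0]},
    {"offset": [0, 0.002, 0], "twist": [0, 0, 0]},
    {"offset": [0, 0, 0], "twist": [0, 0, 0]},
    {"offset": [0, 0, 0], "twist": [0, 0, 0]},
    {"offset": [0, 0, 0], "twist": [0, 0, 0]}
  ]
}}

```text
t: 7.93
ee_pos: [576.3, -49.8, 301.1]
orientation: [0.224, 3.13, -0.0]
ft_force: [-0.2, 0.1, 0.9]
width: 40.1
```

```bash
python3 -c "
from h import *
rel('mid',118)"
```

```text
t 7.93 pos [576.3 -49.8 301.1] tilt [ 0.0037 -0.0003] yaw -8.17 turn 0.03 shift now [ 1.2 -6.4  1.1] after turn [ 1.2 -6.4  1.1] F [ 0.21  0.06 -0.88] w 40.1
  untilt deg [ 0.01  0.21 -0.  ]
```

Request:
{"api": "send_rows", "payload": {
  "rows": [
    {"offset": [0, 0.0015, 0], "twist": [0, 0, 0]},
    {"offset": [0, 0, 0], "twist": [0, 0, 0]},
    {"offset": [0, 0.0015, 0], "twist": [0, 0, 0]},
    {"offset": [0, 0, 0], "twist": [0, 0, 0]},
    {"offset": [0, 0, 0], "twist": [0, 0, 0]}
  ]
}}

```text
t: 8.35
ee_pos: [576.7, -47.0, 301.4]
orientation: [0.223, 3.13, -0.002]
ft_force: [-0.0, -0.6, -0.2]
width: 40.1
```

Request:
{"api": "send_rows", "payload": {
  "rows": [
    {"offset": [0, 0.001, 0], "twist": [0, 0, 0]},
    {"offset": [0, 0, 0], "twist": [0, 0, 0]},
    {"offset": [0, 0, 0], "twist": [0, 0, 0]},
    {"offset": [0, 0, 0], "twist": [0, 0, 0]},
    {"offset": [0, 0, 0], "twist": [0, 0, 0]}
  ]
}}

```text
t: 8.77
ee_pos: [576.8, -46.7, 301.4]
orientation: [0.223, 3.13, -0.003]
ft_force: [-0.8, -1.2, 0.2]
width: 39.9
```

Request:
{"api": "send_rows", "payload": {
  "rows": [
    {"offset": [0, 0.0015, 0], "twist": [0, 0, 0]},
    {"offset": [0, 0, 0], "twist": [0, 0, 0]},
    {"offset": [0, 0, 0], "twist": [0, 0, 0]},
    {"offset": [0, 0, 0], "twist": [0, 0, 0]},
    {"offset": [0, 0, 0], "twist": [0, 0, 0]}
  ]
}}

```text
t: 9.18
ee_pos: [576.9, -45.9, 301.4]
orientation: [0.222, 3.13, -0.007]
ft_force: [-0.4, -2.9, -0.3]
width: 40.3
```

Request:
{"api": "send_rows", "payload": {
  "rows": [
    {"offset": [0, 0.0015, 0], "twist": [0, 0, 0]},
    {"offset": [0, 0, 0], "twist": [0, 0, 0]},
    {"offset": [0, 0, 0], "twist": [0, 0, 0]},
    {"offset": [0, 0, 0], "twist": [0, 0, 0]},
    {"offset": [0, 0, 0], "twist": [0, 0, 0]}
  ]
}}

```text
t: 9.6
ee_pos: [577.0, -45.3, 301.4]
orientation: [0.221, 3.13, -0.011]
ft_force: [-0.0, -3.6, -0.3]
width: 40.3
```

Request:
{"api": "send_rows", "payload": {
  "rows": [
    {"offset": [0, -0.0095, 0], "twist": [0, 0, 0]},
    {"offset": [0, 0, -0.02], "twist": [0, 0, 0]},
    {"offset": [0, 0, -0.025], "twist": [0, 0, -6]},
    {"offset": [0, 0, 0], "twist": [0, 0, -6]},
    {"offset": [0.0018, -0.035, 0], "twist": [0, 0, 0]}
  ]
}}

```text
t: 10.02
ee_pos: [575.9, -86.3, 347.3]
orientation: [-0.128, 3.139, -0.001]
ft_force: [0.2, 0.0, -1.0]
width: 40.3
```

Request:
{"api": "send_rows", "payload": {
  "rows": [
    {"offset": [0.0018, -0.036, 0], "twist": [0, 0, 0]},
    {"offset": [0.0018, -0.036, 0], "twist": [0, 0, 0]},
    {"offset": [0.0018, -0.036, 0], "twist": [0, 0, 0]},
    {"offset": [0.0018, -0.036, 0], "twist": [0, 0, 0]},
    {"offset": [0.0018, -0.036, 0], "twist": [0, 0, 0]}
  ]
}}

```text
t: 10.43
ee_pos: [582.4, -271.0, 349.5]
orientation: [-0.14, 3.133, 0.005]
ft_force: [0.2, -0.3, 0.6]
width: 39.8
```

Request:
{"api": "send_rows", "payload": {
  "rows": [
    {"offset": [0.0018, -0.02, 0], "twist": [0, 0, 0]},
    {"offset": [0, 0, 0], "twist": [0, 0, 0]},
    {"offset": [0, 0, 0], "twist": [0, 0, 0]},
    {"offset": [0, 0, 0], "twist": [0, 0, 0]},
    {"offset": [0, 0, 0], "twist": [0, 0, 0]}
  ]
}}

```text
t: 10.85
ee_pos: [581.2, -298.4, 349.2]
orientation: [-0.128, 3.13, 0.007]
ft_force: [0.0, -0.1, 0.9]
width: 40.1
```

```bash
python3 -c "
from h import *
rel('right',118); knob('mid')"
```

```text
t 10.85 pos [ 581.2 -298.4  349.2] tilt [0.0086 0.0051] yaw 4.67 turn 0.87 shift now [  3.5 -10.6  49.1] after turn [  3.4 -10.6  49.1] F [-0.01 -0.09 -0.88] w 40.1
  untilt deg [ 0.25  0.52 -0.  ]
mid top 65 [573.  -53.8 137.6]
mid scene 116 [578.2 -57.8 138.9]
```

Mid is unchanged, so it is sound too. On to the right one.

Request:
{"api": "send_rows", "payload": {
  "rows": [
    {"offset": [0.0035, -0.0085, 0], "twist": [0.25, 0.52, 0.9]},
    {"offset": [0, 0, 0.016], "twist": [0, 0, 0]},
    {"offset": [0, 0, 0.016], "twist": [0, 0, 0]},
    {"offset": [0, 0, 0], "twist": [0, 0, 0]},
    {"offset": [0, 0, 0], "twist": [0, 0, 0]}
  ]
}}

```text
t: 11.37
ee_pos: [579.4, -304.6, 318.2]
orientation: [0.108, -3.14, 0.004]
ft_force: [-0.1, -0.3, -0.0]
width: 39.9
```

```bash
python3 -c "
from h import *
rel('right',118)"
```

```text
t 11.37 pos [ 579.4 -304.6  318.2] tilt [-0.0001 -0.0023] yaw 3.96 turn 0.16 shift now [ 0.7 -4.3 18.2] after turn [ 0.7 -4.3 18.2] F [ 0.1  -0.26  0.02] w 39.9
  untilt deg [-0.13 -0.02  0.  ]
```

Request:
{"api": "send_rows", "payload": {
  "rows": [
    {"offset": [0.0005, -0.003, 0.003], "twist": [-0.1, 0, 0.15]},
    {"offset": [0, 0, 0.008], "twist": [0, 0, 0]},
    {"offset": [0, 0, 0.007], "twist": [0, 0, 0]},
    {"offset": [0, 0, 0], "twist": [0, 0, 0]},
    {"offset": [0, 0, 0], "twist": [0, 0, 0]}
  ]
}}

```text
t: 11.78
ee_pos: [579.8, -307.9, 300.9]
orientation: [-0.105, 3.138, -0.003]
ft_force: [0.3, 0.1, 0.2]
width: 39.9
```

Request:
{"api": "send_rows", "payload": {
  "rows": [
    {"offset": [0, 0.002, 0], "twist": [0, 0, 0]},
    {"offset": [0, 0.002, 0], "twist": [0, 0, 0]},
    {"offset": [0, 0, 0], "twist": [0, 0, 0]},
    {"offset": [0, 0, 0], "twist": [0, 0, 0]},
    {"offset": [0, 0, 0], "twist": [0, 0, 0]}
  ]
}}

```text
t: 12.2
ee_pos: [579.7, -303.5, 301.5]
orientation: [-0.104, 3.138, -0.004]
ft_force: [0.2, 0.5, 0.9]
width: 40.1
```

```bash
python3 -c "
from h import *
rel('right',118)"
```

```text
t 12.2 pos [ 579.7 -303.5  301.5] tilt [ 0.0024 -0.0022] yaw 3.81 turn 0.01 shift now [ 1.  -5.4  1.5] after turn [ 1.  -5.4  1.5] F [-0.2   0.45 -0.86] w 40.1
  untilt deg [-0.14  0.13  0.  ]
```

Request:
{"api": "send_rows", "payload": {
  "rows": [
    {"offset": [0, 0.0015, 0], "twist": [0, 0, 0]},
    {"offset": [0, 0, 0], "twist": [0, 0, 0]},
    {"offset": [0, 0.0015, 0], "twist": [0, 0, 0]},
    {"offset": [0, 0, 0], "twist": [0, 0, 0]},
    {"offset": [0, 0, 0], "twist": [0, 0, 0]}
  ]
}}

```text
t: 12.62
ee_pos: [579.6, -300.2, 302.0]
orientation: [-0.105, 3.137, -0.004]
ft_force: [-1.3, 0.8, 0.3]
width: 40.0
```

Request:
{"api": "send_rows", "payload": {
  "rows": [
    {"offset": [0, 0.0015, 0], "twist": [0, 0, 0]},
    {"offset": [0, 0, 0], "twist": [0, 0, 0]},
    {"offset": [0, 0.001, 0], "twist": [0, 0, 0]},
    {"offset": [0, 0, 0], "twist": [0, 0, 0]},
    {"offset": [0, 0, 0], "twist": [0, 0, 0]}
  ]
}}

```text
t: 13.03
ee_pos: [579.3, -297.5, 302.0]
orientation: [-0.105, 3.137, -0.004]
ft_force: [0.3, -0.4, -0.4]
width: 40.4
```

Request:
{"api": "send_rows", "payload": {
  "rows": [
    {"offset": [0, 0.0015, 0], "twist": [0, 0, 0]},
    {"offset": [0, 0, 0], "twist": [0, 0, 0]},
    {"offset": [0, 0.0005, 0], "twist": [0, 0, 0]},
    {"offset": [0, 0, 0], "twist": [0, 0, 0]},
    {"offset": [0, 0, 0], "twist": [0, 0, 0]}
  ]
}}

```text
t: 13.45
ee_pos: [579.2, -295.2, 301.9]
orientation: [-0.105, 3.137, -0.004]
ft_force: [-0.5, 0.8, -0.8]
width: 39.9
```

Request:
{"api": "send_rows", "payload": {
  "rows": [
    {"offset": [0, 0.0015, 0], "twist": [0, 0, 0]},
    {"offset": [0, 0, 0], "twist": [0, 0, 0]},
    {"offset": [0, 0, 0], "twist": [0, 0, 0]},
    {"offset": [0, 0, 0], "twist": [0, 0, 0]},
    {"offset": [0, 0, 0], "twist": [0, 0, 0]}
  ]
}}

```text
t: 13.87
ee_pos: [579.1, -293.7, 302.0]
orientation: [-0.104, 3.137, -0.005]
ft_force: [0.5, 0.1, -0.2]
width: 40.0
```

```bash
python3 -c "
from h import *
rel('right',118); knob('right',['scene','top'])"
```

```text
t 13.87 pos [ 579.1 -293.7  302. ] tilt [ 0.0031 -0.0029] yaw 3.82 turn 0.02 shift now [  1.1 -15.3   2. ] after turn [  1.1 -15.3   2. ] F [-0.54  0.1   0.25] w 40.0
  untilt deg [-0.18  0.17  0.  ]
right scene 219 [ 584.3 -307.1  138.5]
right top 0 [nan nan nan]
  return _methods._mean(a, axis=axis, dtype=dtype,
  ret = um.true_divide(
```

Request:
{"api": "send_rows", "payload": {
  "rows": [
    {"offset": [0, 0.001, 0], "twist": [0, 0, 0]},
    {"offset": [0, 0, 0], "twist": [0, 0, 0]},
    {"offset": [0, 0, 0], "twist": [0, 0, 0]},
    {"offset": [0, 0, 0], "twist": [0, 0, 0]},
    {"offset": [0, 0, 0], "twist": [0, 0, 0]}
  ]
}}

```text
t: 14.38
ee_pos: [579.0, -293.3, 302.0]
orientation: [-0.104, 3.136, -0.007]
ft_force: [0.1, -0.4, -0.3]
width: 40.0
```

```bash
python3 -c "
from h import *
im,d=optics.get_image('scene');cv2.imwrite('pics/s2.png',cv2.resize(im[220:400,30:230],None,fx=3,fy=3))"
```

```text
(no output)
```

View pics/s2.png

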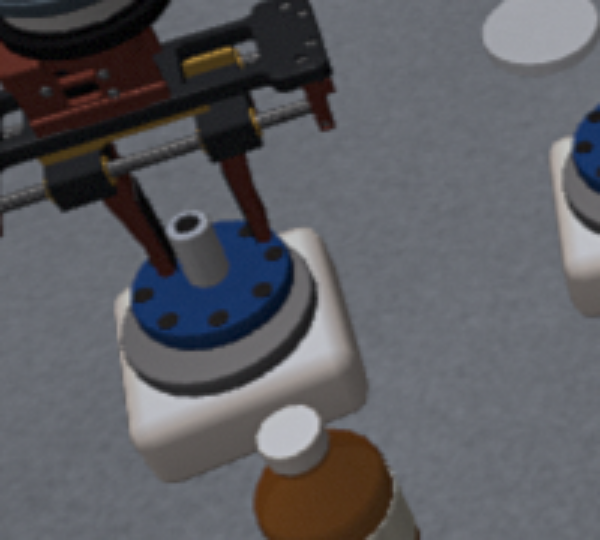

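The knob is being carried by the robot's right finger and leans left, and no force showed until about 15 mm. I'll confirm the stop.

Request:
{"api": "send_rows", "payload": {
  "rows": [
    {"offset": [0, 0.0015, 0], "twist": [0, 0, 0]},
    {"offset": [0, 0, 0], "twist": [0, 0, 0]},
    {"offset": [0, 0, 0], "twist": [0, 0, 0]},
    {"offset": [0, 0, 0], "twist": [0, 0, 0]},
    {"offset": [0, 0, 0], "twist": [0, 0, 0]}
  ]
}}

```text
t: 14.85
ee_pos: [578.9, -292.8, 301.9]
orientation: [-0.105, 3.136, -0.011]
ft_force: [0.3, -1.9, -1.2]
width: 40.1
```

Request:
{"api": "send_rows", "payload": {
  "rows": [
    {"offset": [0, 0.0015, 0], "twist": [0, 0, 0]},
    {"offset": [0, 0, 0], "twist": [0, 0, 0]},
    {"offset": [0, 0, 0], "twist": [0, 0, 0]},
    {"offset": [0, 0, 0], "twist": [0, 0, 0]},
    {"offset": [0, 0, 0], "twist": [0, 0, 0]}
  ]
}}

```text
t: 15.27
ee_pos: [578.8, -292.2, 301.9]
orientation: [-0.106, 3.135, -0.016]
ft_force: [0.2, -2.2, -1.1]
width: 39.8
```

Request:
{"api": "send_rows", "payload": {
  "rows": [
    {"offset": [0, -0.006, 0], "twist": [0, 0, 0]},
    {"offset": [0, -0.006, 0], "twist": [0, 0, 0]},
    {"offset": [0, -0.005, 0], "twist": [0, 0, 0]},
    {"offset": [0, -0.003, 0], "twist": [0, 0, 0]},
    {"offset": [0, -0.001, 0], "twist": [0, 0, 0]}
  ]
}}

```text
t: 15.68
ee_pos: [580.5, -314.0, 302.2]
orientation: [-0.106, 3.136, -0.012]
ft_force: [-0.2, 1.3, 0.4]
width: 39.8
```

```bash
python3 -c "
from h import *
rel('right',118)"
```

```text
t 15.68 pos [ 580.5 -314.   302.2] tilt [ 0.0043 -0.0074] yaw 3.88 turn 0.08 shift now [1.1 5.1 2.2] after turn [1.2 5.1 2.2] F [ 0.09  1.29 -0.45] w 39.8
  untilt deg [-0.44  0.22  0.  ]
```

Request:
{"api": "send_rows", "payload": {
  "rows": [
    {"offset": [0, -0.0015, 0], "twist": [-0.4, 0.2, 0]},
    {"offset": [0, 0, 0], "twist": [0, 0, 0]},
    {"offset": [0, -0.0015, 0], "twist": [0, 0, 0]},
    {"offset": [0, 0, 0], "twist": [0, 0, 0]},
    {"offset": [0, 0, 0], "twist": [0, 0, 0]}
  ]
}}

```text
t: 16.1
ee_pos: [580.6, -317.8, 302.1]
orientation: [0.105, -3.139, -0.001]
ft_force: [-0.8, -0.0, 0.2]
width: 39.9
```

Request:
{"api": "send_rows", "payload": {
  "rows": [
    {"offset": [0, -0.0015, 0], "twist": [0, 0, 0]},
    {"offset": [0, 0, 0], "twist": [0, 0, 0]},
    {"offset": [0, -0.0015, 0], "twist": [0, 0, 0]},
    {"offset": [0, 0, 0], "twist": [0, 0, 0]},
    {"offset": [0, 0, 0], "twist": [0, 0, 0]}
  ]
}}

```text
t: 16.52
ee_pos: [580.8, -320.6, 302.1]
orientation: [0.106, -3.139, -0.001]
ft_force: [-0.6, -0.5, -0.0]
width: 39.8
```

```bash
python3 -c "
from h import *
rel('right',118)"
```

```text
t 16.52 pos [ 580.8 -320.6  302.1] tilt [-0.0005  0.0008] yaw 3.86 turn 0.06 shift now [ 1.  11.7  2.1] after turn [ 1.  11.7  2.1] F [ 0.62 -0.47  0.04] w 39.8
  untilt deg [ 0.05 -0.02  0.  ]
```

Request:
{"api": "send_rows", "payload": {
  "rows": [
    {"offset": [0, -0.0015, 0], "twist": [0, 0, 0]},
    {"offset": [0, 0, 0], "twist": [0, 0, 0]},
    {"offset": [0, -0.0005, 0], "twist": [0, 0, 0]},
    {"offset": [0, 0, 0], "twist": [0, 0, 0]},
    {"offset": [0, 0, 0], "twist": [0, 0, 0]}
  ]
}}

```text
t: 16.93
ee_pos: [581.0, -322.8, 302.1]
orientation: [0.106, -3.139, -0.001]
ft_force: [0.4, -1.0, -0.3]
width: 39.7
```

Request:
{"api": "send_rows", "payload": {
  "rows": [
    {"offset": [0, -0.0015, 0], "twist": [0, 0, 0]},
    {"offset": [0, 0, 0], "twist": [0, 0, 0]},
    {"offset": [0, 0, 0], "twist": [0, 0, 0]},
    {"offset": [0, 0, 0], "twist": [0, 0, 0]},
    {"offset": [0, 0, 0], "twist": [0, 0, 0]}
  ]
}}

```text
t: 17.35
ee_pos: [581.1, -324.5, 302.1]
orientation: [0.106, -3.139, -0.001]
ft_force: [0.9, 0.6, 1.0]
width: 39.8
```

Request:
{"api": "send_rows", "payload": {
  "rows": [
    {"offset": [0, -0.001, 0], "twist": [0, 0, 0]},
    {"offset": [0, 0, 0], "twist": [0, 0, 0]},
    {"offset": [0, 0, 0], "twist": [0, 0, 0]},
    {"offset": [0, 0, 0], "twist": [0, 0, 0]},
    {"offset": [0, 0, 0], "twist": [0, 0, 0]}
  ]
}}

```text
t: 17.77
ee_pos: [581.2, -324.9, 302.0]
orientation: [0.106, -3.139, -0.003]
ft_force: [-0.9, 1.4, 1.1]
width: 39.9
```

Request:
{"api": "send_rows", "payload": {
  "rows": [
    {"offset": [0, -0.0015, 0], "twist": [0, 0, 0]},
    {"offset": [0, 0, 0], "twist": [0, 0, 0]},
    {"offset": [0, 0, 0], "twist": [0, 0, 0]},
    {"offset": [0, 0, 0], "twist": [0, 0, 0]},
    {"offset": [0, 0, 0], "twist": [0, 0, 0]}
  ]
}}

```text
t: 18.18
ee_pos: [581.3, -325.5, 301.9]
orientation: [0.105, -3.138, -0.008]
ft_force: [0.0, 1.2, 0.1]
width: 40.1
```

Request:
{"api": "send_rows", "payload": {
  "rows": [
    {"offset": [0, -0.001, 0], "twist": [0, 0, 0]},
    {"offset": [0, 0, 0], "twist": [0, 0, 0]},
    {"offset": [0, 0, 0], "twist": [0, 0, 0]},
    {"offset": [0, 0, 0], "twist": [0, 0, 0]},
    {"offset": [0, 0, 0], "twist": [0, 0, 0]}
  ]
}}

```text
t: 18.6
ee_pos: [581.4, -325.8, 301.8]
orientation: [0.105, -3.138, -0.011]
ft_force: [0.4, 2.6, 0.8]
width: 39.9
```

Both stops found, about 31.5 mm apart and centred on y=-309, so the right unit is the worn one and it has flopped right. I'll back off, lift and fetch the red collar.

Request:
{"api": "send_rows", "payload": {
  "rows": [
    {"offset": [0, 0.01, 0], "twist": [0, 0, 0]},
    {"offset": [0, 0, -0.02], "twist": [0, 0, 0]},
    {"offset": [0, 0, -0.03], "twist": [0, 0, 0]},
    {"offset": [0, 0, -0.03], "twist": [0, 0, 0]},
    {"offset": [0.0033, 0.03, 0], "twist": [0, 0, 0]}
  ]
}}

```text
t: 19.02
ee_pos: [575.3, -288.1, 382.3]
orientation: [0.1, -3.135, -0.007]
ft_force: [2.2, 0.2, 1.7]
width: 40.2
```

Request:
{"api": "send_rows", "payload": {
  "rows": [
    {"offset": [0.0033, 0.036, 0], "twist": [0, 0, 0]},
    {"offset": [0.0033, 0.036, 0], "twist": [0, 0, 0]},
    {"offset": [0.0033, 0.036, 0], "twist": [0, 0, 0]},
    {"offset": [0.0033, 0.036, 0], "twist": [0, 0, 0]},
    {"offset": [0.0033, 0.036, 0], "twist": [0, 0, 0]}
  ],
  "gripper": 0.08
}}

```text
t: 19.43
ee_pos: [545.7, -105.0, 386.0]
orientation: [-0.09, 3.136, -0.003]
ft_force: [0.8, -0.3, -0.3]
width: 70.0
```

Request:
{"api": "send_rows", "payload": {
  "rows": [
    {"offset": [0.0033, 0.036, 0], "twist": [0, 0, 0]},
    {"offset": [0.0033, 0.036, 0], "twist": [0, 0, 0]},
    {"offset": [0.0033, 0.036, 0], "twist": [0, 0, 0]},
    {"offset": [0.0033, 0.036, 0], "twist": [0, 0, 0]},
    {"offset": [0.0033, 0.036, 0], "twist": [0, 0, 0]}
  ]
}}

```text
t: 19.85
ee_pos: [514.6, 82.7, 386.4]
orientation: [-0.089, 3.131, -0.007]
ft_force: [0.5, 0.1, 1.1]
width: 79.9
```

Request:
{"api": "send_rows", "payload": {
  "rows": [
    {"offset": [0.0033, 0.036, 0], "twist": [0, 0, 0]},
    {"offset": [0.0033, 0.036, 0], "twist": [0, 0, 0]},
    {"offset": [0.0033, 0.036, 0], "twist": [0, 0, 0]},
    {"offset": [0.0033, 0.036, 0], "twist": [0, 0, 0]},
    {"offset": [0.0033, 0.036, 0], "twist": [0, 0, 0]}
  ]
}}

```text
t: 20.27
ee_pos: [483.1, 270.8, 386.4]
orientation: [-0.09, 3.126, -0.009]
ft_force: [1.4, 0.0, -0.3]
width: 80.1
```

Request:
{"api": "send_rows", "payload": {
  "rows": [
    {"offset": [0.0033, 0.036, 0], "twist": [0, 0, 0]},
    {"offset": [0.0033, 0.036, 0], "twist": [0, 0, 0]},
    {"offset": [0.0033, 0.036, 0], "twist": [0, 0, 0]},
    {"offset": [0, 0, 0], "twist": [0, 0, 0]},
    {"offset": [0, 0, 0], "twist": [0, 0, 0]}
  ]
}}

```text
t: 20.68
ee_pos: [461.6, 390.2, 386.1]
orientation: [-0.103, 3.12, -0.005]
ft_force: [-0.8, -0.5, 0.2]
width: 80.0
```

```bash
python3 -c "
from h import *
rel('collar',8,yaw=3.8); knob('right'); knob('mid')"
```

```text
t 20.68 pos [461.6 390.2 386.1] tilt [ 0.0202 -0.0027] yaw 3.77 turn -0.03 shift now [ -0.2   2.1 196.1] after turn [ -0.2   2.1 196.1] F [ 0.86 -0.44 -0.23] w 80.0
  untilt deg [-0.23  1.15  0.  ]
right top 68 [ 577.9 -312.9  137.1]
right scene 152 [ 582.4 -316.1  138.6]
mid top 65 [573.  -53.8 137.2]
mid scene 115 [577.4 -57.8 138.9]
```

Request:
{"api": "send_rows", "payload": {
  "rows": [
    {"offset": [-0.004, 0.0013, 0.02], "twist": [-0.23, 1.15, 0]},
    {"offset": [0, 0, 0.04], "twist": [0, 0, 0]},
    {"offset": [0, 0, 0.04], "twist": [0, 0, 0]},
    {"offset": [0, 0, 0.03], "twist": [0, 0, 0]},
    {"offset": [0, 0, 0.01], "twist": [0, 0, 0]}
  ]
}}

```text
t: 21.3
ee_pos: [472.2, 384.1, 248.8]
orientation: [-0.082, 3.13, 0.012]
ft_force: [-0.9, -0.1, -0.4]
width: 79.7
```

```bash
python3 -c "
from h import *
rel('collar',8,yaw=3.8)"
```

```text
t 21.3 pos [472.2 384.1 248.8] tilt [0.0101 0.0078] yaw 3.01 turn -0.79 shift now [ 6.8  7.6 58.8] after turn [ 6.7  7.7 58.8] F [ 0.88 -0.05  0.35] w 79.7
  untilt deg [ 0.41  0.6  -0.  ]
```

Request:
{"api": "send_rows", "payload": {
  "rows": [
    {"offset": [0.006, 0.008, 0], "twist": [0.41, 0.6, -0.8]},
    {"offset": [0, 0, 0], "twist": [0, 0, 0]},
    {"offset": [0, 0, 0.01], "twist": [0, 0, 0]},
    {"offset": [0, 0, 0.01], "twist": [0, 0, 0]},
    {"offset": [0, 0, 0], "twist": [0, 0, 0]}
  ]
}}

```text
t: 21.72
ee_pos: [467.1, 390.2, 229.9]
orientation: [-0.1, 3.14, -0.0]
ft_force: [0.1, -0.1, -0.3]
width: 79.8
```

```bash
python3 -c "
from h import *
rel('collar',8,yaw=3.8)"
```

```text
t 21.72 pos [467.1 390.2 229.9] tilt [ 0.0001 -0.0003] yaw 3.65 turn -0.15 shift now [ 1.4  1.7 39.9] after turn [ 1.4  1.7 39.9] F [-0.09 -0.06  0.27] w 79.8
  untilt deg [-0.02  0.01  0.  ]
```

Request:
{"api": "send_rows", "payload": {
  "rows": [
    {"offset": [0.002, 0.002, 0.01], "twist": [0, 0, -0.1]},
    {"offset": [0, 0, 0.01], "twist": [0, 0, 0]},
    {"offset": [0, 0, 0.01], "twist": [0, 0, 0]},
    {"offset": [0, 0, 0.006], "twist": [0, 0, 0]},
    {"offset": [0, 0, 0], "twist": [0, 0, 0]}
  ]
}}

```text
t: 22.13
ee_pos: [465.5, 393.3, 192.5]
orientation: [-0.104, 3.136, 0.004]
ft_force: [-0.6, -0.4, 0.1]
width: 80.1
```

```bash
python3 -c "
from h import *
rel('collar',8,yaw=3.8)
im,d=optics.get_image('scene');cv2.imwrite('pics/s3.png',cv2.resize(im[100:260,340:520],None,fx=3,fy=3))"
```

```text
t 22.13 pos [465.5 393.3 192.5] tilt [0.0039 0.0027] yaw 3.8 turn -0.0 shift now [-0.  -1.5  2.5] after turn [-0.  -1.5  2.5] F [ 0.65 -0.34 -0.11] w 80.1
  untilt deg [ 0.14  0.23 -0.  ]
```

View pics/s3.png

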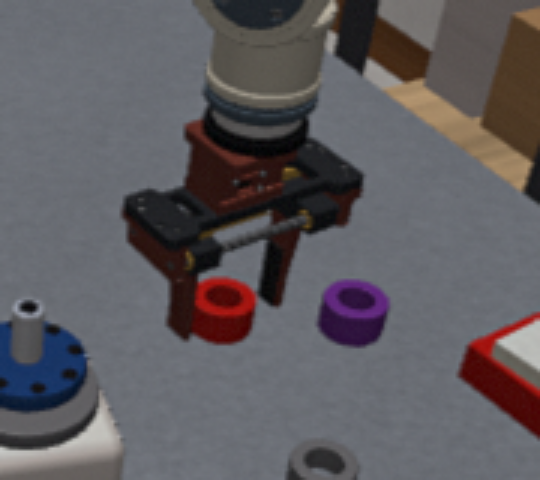

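Request:
{"api": "send_rows", "payload": {
  "rows": [
    {"offset": [0, -0.001, 0.002], "twist": [0.14, 0.23, 0]},
    {"offset": [0, 0, 0], "twist": [0, 0, 0]},
    {"offset": [0, 0, 0], "twist": [0, 0, 0]},
    {"offset": [0, 0, 0], "twist": [0, 0, 0]},
    {"offset": [0, 0, 0], "twist": [0, 0, 0]}
  ],
  "gripper": 0.045
}}

```text
t: 22.6
ee_pos: [465.9, 392.4, 191.1]
orientation: [-0.104, 3.14, 0.0]
ft_force: [0.4, -0.8, -0.6]
width: 52.2
```

Request:
{"api": "send_rows", "payload": {
  "rows": [
    {"offset": [0, 0, 0], "twist": [0, 0, 0]},
    {"offset": [0, 0, 0], "twist": [0, 0, 0]},
    {"offset": [0, 0, 0], "twist": [0, 0, 0]},
    {"offset": [0, 0, 0], "twist": [0, 0, 0]},
    {"offset": [0, 0, 0], "twist": [0, 0, 0]}
  ]
}}

```text
t: 23.02
ee_pos: [466.1, 392.5, 191.8]
orientation: [-0.104, 3.139, 0.001]
ft_force: [-0.6, -0.6, -0.2]
width: 51.8
```

```bash
python3 -c "
from h import *
rel('collar',8,yaw=3.8)"
```

```text
t 23.02 pos [466.1 392.5 191.8] tilt [0.0011 0.0009] yaw 3.79 turn -0.01 shift now [ 0.6 -0.7  1.8] after turn [ 0.6 -0.7  1.8] F [ 0.59 -0.55  0.18] w 51.8
  untilt deg [ 0.04  0.06 -0.  ]
```

Request:
{"api": "send_rows", "payload": {
  "rows": [
    {"offset": [0, 0, -0.03], "twist": [0, 0, 0]},
    {"offset": [0, 0, -0.04], "twist": [0, 0, 0]},
    {"offset": [0, 0, -0.04], "twist": [0, 0, 0]},
    {"offset": [0, 0, -0.04], "twist": [0, 0, 0]},
    {"offset": [0, 0, -0.04], "twist": [0, 0, 0]}
  ]
}}

```text
t: 23.43
ee_pos: [463.7, 390.6, 377.5]
orientation: [0.103, -3.123, 0.02]
ft_force: [1.3, -0.1, -1.4]
width: 51.8
```

Request:
{"api": "send_rows", "payload": {
  "rows": [
    {"offset": [-0.0034, -0.03, 0], "twist": [0, 0, 0]},
    {"offset": [-0.0034, -0.036, 0], "twist": [0, 0, 0]},
    {"offset": [-0.0034, -0.036, 0], "twist": [0, 0, 0]},
    {"offset": [-0.0034, -0.036, 0], "twist": [0, 0, 0]},
    {"offset": [-0.0034, -0.036, 0], "twist": [0, 0, 0]}
  ]
}}

```text
t: 23.85
ee_pos: [494.4, 220.4, 391.9]
orientation: [-0.12, 3.135, 0.003]
ft_force: [1.2, 0.3, -0.9]
width: 51.8
```

Request:
{"api": "send_rows", "payload": {
  "rows": [
    {"offset": [-0.0034, -0.036, 0], "twist": [0, 0, 0]},
    {"offset": [-0.0034, -0.036, 0], "twist": [0, 0, 0]},
    {"offset": [-0.0034, -0.036, 0], "twist": [0, 0, 0]},
    {"offset": [-0.0034, -0.036, 0], "twist": [0, 0, 0]},
    {"offset": [-0.0034, -0.036, 0], "twist": [0, 0, 0]}
  ]
}}

```text
t: 24.27
ee_pos: [524.2, 33.7, 392.9]
orientation: [-0.122, 3.132, 0.004]
ft_force: [0.7, -0.8, -0.8]
width: 52.2
```

Request:
{"api": "send_rows", "payload": {
  "rows": [
    {"offset": [-0.0034, -0.036, 0], "twist": [0, 0, 0]},
    {"offset": [-0.0034, -0.036, 0], "twist": [0, 0, 0]},
    {"offset": [-0.0034, -0.036, 0], "twist": [0, 0, 0]},
    {"offset": [-0.0034, -0.036, 0], "twist": [0, 0, 0]},
    {"offset": [-0.0034, -0.036, 0], "twist": [0, 0, 0]}
  ]
}}

```text
t: 24.68
ee_pos: [554.3, -153.9, 393.4]
orientation: [-0.122, 3.131, 0.004]
ft_force: [1.2, 0.4, -0.8]
width: 52.3
```

```bash
python3 -c "
from h import *
rel('right',150,xy=(580,-315))"
```

```text
t 24.68 pos [ 554.3 -153.9  393.4] tilt [0.0079 0.0028] yaw 4.46 turn 0.66 shift now [ -12.6 -162.8   61.1] after turn [ -14.5 -162.6   61.1] F [-1.2   0.34  0.84] w 52.3
  untilt deg [ 0.12  0.46 -0.  ]
```

Request:
{"api": "send_rows", "payload": {
  "rows": [
    {"offset": [-0.003, -0.036, 0], "twist": [0.1, 0.4, 0.6]},
    {"offset": [-0.003, -0.036, 0], "twist": [0, 0, 0]},
    {"offset": [-0.003, -0.036, 0], "twist": [0, 0, 0]},
    {"offset": [-0.002, -0.03, 0], "twist": [0, 0, 0]},
    {"offset": [0, -0.01, 0], "twist": [0, 0, 0]}
  ]
}}

```text
t: 25.1
ee_pos: [574.9, -312.9, 393.3]
orientation: [-0.099, 3.138, -0.002]
ft_force: [-0.9, -0.2, -0.7]
width: 51.4
```

Request:
{"api": "send_rows", "payload": {
  "rows": [
    {"offset": [0, 0, 0], "twist": [0, 0, 0]},
    {"offset": [0, 0, 0], "twist": [0, 0, 0]},
    {"offset": [0, 0, 0], "twist": [0, 0, 0]},
    {"offset": [0, 0, 0], "twist": [0, 0, 0]},
    {"offset": [0, 0, 0], "twist": [0, 0, 0]}
  ]
}}

```text
t: 25.52
ee_pos: [573.9, -311.3, 392.3]
orientation: [0.097, -3.14, -0.002]
ft_force: [-0.1, 0.4, -0.5]
width: 52.0
```

```bash
python3 -c "
from h import *
rel('right',150,xy=(580,-315))"
```

```text
t 25.52 pos [ 573.9 -311.3  392.3] tilt [-0.0004  0.0013] yaw 3.52 turn -0.28 shift now [-5.9 -4.2 60.3] after turn [-5.9 -4.2 60.3] F [0.08 0.36 0.45] w 52.0
  untilt deg [ 0.08 -0.02  0.  ]
```

Request:
{"api": "send_rows", "payload": {
  "rows": [
    {"offset": [-0.006, -0.004, 0.012], "twist": [0.08, 0, -0.25]},
    {"offset": [0, 0, 0.012], "twist": [0, 0, 0]},
    {"offset": [0, 0, 0.012], "twist": [0, 0, 0]},
    {"offset": [0, 0, 0.006], "twist": [0, 0, 0]},
    {"offset": [0, 0, 0], "twist": [0, 0, 0]}
  ]
}}

```text
t: 25.93
ee_pos: [581.3, -311.2, 345.9]
orientation: [0.112, -3.139, -0.001]
ft_force: [0.3, 0.4, -0.9]
width: 52.1
```

```bash
python3 -c "
from h import *
rel('right',108,xy=(580,-315))
im,d=optics.get_image('scene');cv2.imwrite('pics/s4.png',cv2.resize(im[220:400,30:230],None,fx=3,fy=3))"
```

```text
t 25.93 pos [ 581.3 -311.2  345.9] tilt [-0.0006  0.0004] yaw 4.08 turn 0.28 shift now [ 1.6 -3.7 55.9] after turn [ 1.5 -3.7 55.9] F [-0.29  0.4   0.88] w 52.1
  untilt deg [ 0.02 -0.03  0.  ]
```

View pics/s4.png

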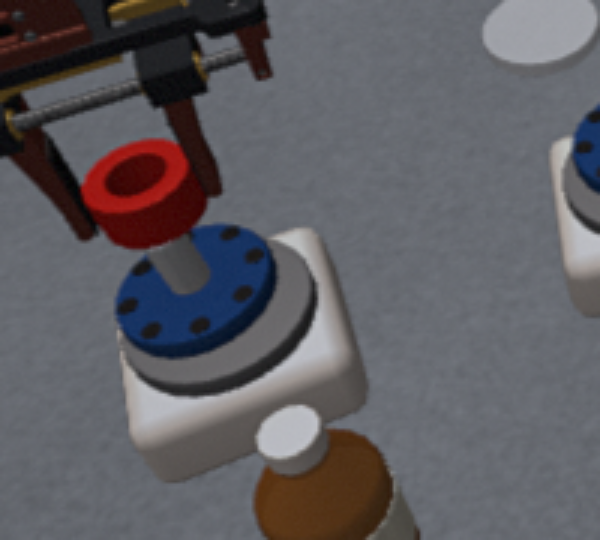

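The collar hangs over the leaning knob. I'll check its position in the grasp by depth.

```bash
python3 -c "
from h import *
im,d=optics.get_image('scene');p=cloud('scene',d);c=im.astype(int)
m=(c[...,2]>110)&(c[...,1]<70)&(c[...,0]<70)&(d>0);q=p[m];q=q[np.hypot(q[:,0]-580,q[:,1]+312)<60]
print(len(q),np.round(np.percentile(q,[2,50,98],axis=0),1))
t=q[q[:,2]>np.percentile(q[:,2],98)-5];print(len(t),cv2.minEnclosingCircle(t[:,:2].astype(np.float32)),t.mean(0))
rel('right',108,xy=(580,-315))"
```

```text
428 [[ 558.2 -335.3  184.9]
 [ 583.4 -312.1  186.8]
 [ 604.9 -288.8  188.5]]
428 ((581.8632202148438, -310.4390563964844), 26.487478256225586) [ 582.41734054 -312.1560752   186.74758039]
t 26.03 pos [ 581.5 -311.5  347.1] tilt [ 0.0004 -0.0002] yaw 4.06 turn 0.26 shift now [ 1.8 -3.4 57.1] after turn [ 1.8 -3.4 57.1] F [ 1.01 -0.07  0.04] w 51.9
  untilt deg [-0.01  0.02  0.  ]
```

Request:
{"api": "send_rows", "payload": {
  "rows": [
    {"offset": [0.0025, -0.0035, 0], "twist": [0, 0, 0.25]},
    {"offset": [0, 0, 0.006], "twist": [0, 0, 0]},
    {"offset": [0, 0, 0.005], "twist": [0, 0, 0]},
    {"offset": [0, 0, 0], "twist": [0, 0, 0]},
    {"offset": [0, 0, 0], "twist": [0, 0, 0]}
  ]
}}

```text
t: 26.45
ee_pos: [579.3, -316.4, 336.6]
orientation: [-0.102, 3.137, -0.003]
ft_force: [-0.5, -0.1, -0.4]
width: 52.0
```

```bash
python3 -c "
from h import *
rel('right',108,xy=(579.4,-315))"
```

```text
t 26.45 pos [ 579.3 -316.4  336.6] tilt [ 0.0029 -0.0016] yaw 3.74 turn -0.06 shift now [-0.1  1.4 46.6] after turn [-0.1  1.4 46.6] F [ 0.53 -0.1   0.43] w 52.0
  untilt deg [-0.1   0.16  0.  ]
```

Request:
{"api": "send_rows", "payload": {
  "rows": [
    {"offset": [0, 0.0008, 0.005], "twist": [-0.1, 0.16, 0]},
    {"offset": [0, 0, 0.005], "twist": [0, 0, 0]},
    {"offset": [0, 0, 0.004], "twist": [0, 0, 0]},
    {"offset": [0, 0, 0], "twist": [0, 0, 0]},
    {"offset": [0, 0, 0], "twist": [0, 0, 0]}
  ]
}}

```text
t: 26.87
ee_pos: [579.2, -315.6, 321.3]
orientation: [-0.102, 3.14, -0.0]
ft_force: [-0.2, 0.6, -0.9]
width: 52.3
```

```bash
python3 -c "
from h import *
rel('right',108,xy=(579.4,-314.8))"
```

```text
t 26.87 pos [ 579.2 -315.6  321.3] tilt [ 0.0001 -0.0002] yaw 3.73 turn -0.07 shift now [-0.2  0.8 31.3] after turn [-0.2  0.8 31.3] F [0.14 0.66 0.93] w 52.3
  untilt deg [-0.01  0.01  0.  ]
```

Already about 8 mm over the knob top with no force. Continuing down.

Request:
{"api": "send_rows", "payload": {
  "rows": [
    {"offset": [0, 0.0008, 0.005], "twist": [0, 0, 0]},
    {"offset": [0, 0, 0.005], "twist": [0, 0, 0]},
    {"offset": [0, 0, 0.003], "twist": [0, 0, 0]},
    {"offset": [0, 0, 0], "twist": [0, 0, 0]},
    {"offset": [0, 0, 0], "twist": [0, 0, 0]}
  ]
}}

```text
t: 27.28
ee_pos: [579.3, -314.6, 306.8]
orientation: [0.103, -3.14, 0.0]
ft_force: [-0.9, 0.7, 0.0]
width: 51.9
```

Request:
{"api": "send_rows", "payload": {
  "rows": [
    {"offset": [0, 0, 0.005], "twist": [0, 0, 0]},
    {"offset": [0, 0, 0.004], "twist": [0, 0, 0]},
    {"offset": [0, 0, 0.002], "twist": [0, 0, 0]},
    {"offset": [0, 0, 0], "twist": [0, 0, 0]},
    {"offset": [0, 0, 0], "twist": [0, 0, 0]}
  ]
}}

```text
t: 27.7
ee_pos: [579.3, -314.6, 294.6]
orientation: [-0.103, 3.14, -0.0]
ft_force: [-0.1, -0.7, -0.5]
width: 52.1
```

```bash
python3 -c "
from h import *
rel('right',108,xy=(579.4,-314.4))"
```

```text
t 27.7 pos [ 579.3 -314.6  294.6] tilt [ 0.     -0.0001] yaw 3.74 turn -0.06 shift now [-0.1  0.2  4.6] after turn [-0.1  0.2  4.6] F [ 0.18 -0.66  0.53] w 52.1
  untilt deg [-0.01  0.    0.  ]
```

Request:
{"api": "send_rows", "payload": {
  "rows": [
    {"offset": [0, 0, 0.002], "twist": [0, 0, 0]},
    {"offset": [0, 0, 0.001], "twist": [0, 0, 0]},
    {"offset": [0, 0, 0], "twist": [0, 0, 0]},
    {"offset": [0, 0, 0], "twist": [0, 0, 0]},
    {"offset": [0, 0, 0], "twist": [0, 0, 0]}
  ]
}}

```text
t: 28.12
ee_pos: [579.4, -314.7, 291.6]
orientation: [-0.102, 3.139, -0.001]
ft_force: [-0.1, -0.6, -0.5]
width: 52.1
```

Request:
{"api": "send_rows", "payload": {
  "rows": [
    {"offset": [0, 0, 0.001], "twist": [0, 0, 0]},
    {"offset": [0, 0, 0], "twist": [0, 0, 0]},
    {"offset": [0, 0, 0], "twist": [0, 0, 0]},
    {"offset": [0, 0, 0], "twist": [0, 0, 0]},
    {"offset": [0, 0, 0], "twist": [0, 0, 0]}
  ]
}}

```text
t: 28.53
ee_pos: [579.5, -314.8, 290.8]
orientation: [-0.103, 3.139, -0.001]
ft_force: [-0.3, 0.1, 0.1]
width: 51.8
```

Request:
{"api": "send_rows", "payload": {
  "rows": [
    {"offset": [0, 0, 0], "twist": [0, 0, 0]},
    {"offset": [0, 0, 0], "twist": [0, 0, 0]},
    {"offset": [0, 0, 0], "twist": [0, 0, 0]},
    {"offset": [0, 0, 0], "twist": [0, 0, 0]},
    {"offset": [0, 0, 0], "twist": [0, 0, 0]}
  ],
  "gripper": 0.072
}}

```text
t: 28.95
ee_pos: [579.7, -314.9, 291.2]
orientation: [-0.102, 3.138, -0.002]
ft_force: [-0.7, 0.3, -1.0]
width: 72.0
```

Request:
{"api": "send_rows", "payload": {
  "rows": [
    {"offset": [0, 0, 0], "twist": [0, 0, 0]},
    {"offset": [0, 0, -0.01], "twist": [0, 0, 0]},
    {"offset": [0, 0, -0.02], "twist": [0, 0, 0]},
    {"offset": [0, 0, -0.03], "twist": [0, 0, 0]},
    {"offset": [0, 0, -0.04], "twist": [0, 0, 0]}
  ]
}}

```text
t: 29.37
ee_pos: [577.3, -313.5, 386.3]
orientation: [0.102, -3.127, -0.012]
ft_force: [0.3, -0.3, 0.6]
width: 72.0
```

Request:
{"api": "send_rows", "payload": {
  "rows": [
    {"offset": [0.03, 0.03, -0.03], "twist": [0, 0, 0]},
    {"offset": [0.03, 0.04, -0.02], "twist": [0, 0, 0]},
    {"offset": [0.03, 0.04, 0], "twist": [0, 0, 0]},
    {"offset": [0.03, 0.04, 0], "twist": [0, 0, 0]},
    {"offset": [0, 0, 0], "twist": [0, 0, 0]}
  ]
}}

```text
t: 29.78
ee_pos: [469.0, -195.4, 439.4]
orientation: [-0.098, 3.136, -0.003]
ft_force: [-0.7, 0.4, 0.0]
width: 72.0
```

```bash
python3 -c "
from h import *
for c,r in (('scene',(220,400,30,230)),('top',(180,280,420,520))):
    im,d=optics.get_image(c);p=cloud(c,d);k=im.astype(int)
    m=(k[...,2]>110)&(k[...,1]<70)&(k[...,0]<70)&(d>0);q=p[m];q=q[np.hypot(q[:,0]-580,q[:,1]+312)<60]
    t=q[q[:,2]>q[:,2].max()-9]
    A=np.c_[t[:,:2],np.ones(len(t))];co=np.linalg.lstsq(A,t[:,2],rcond=None)[0]
    print(c,len(t),np.round(t.mean(0),1),cv2.minEnclosingCircle(t[:,:2].astype(np.float32)),'slope',np.round(co[:2],3))
    a,b,e,f=r;cv2.imwrite(f'pics/f_{c}.png',cv2.resize(im[a:b,e:f],None,fx=3,fy=3))
knob('right')
print(ctrl.get_obs()['ee_pos'])"
```

```text
scene 333 [ 584.  -315.7  127.4] ((579.7839965820312, -316.2239990234375), 26.1837100982666) slope [-0.001  0.058]Traceback (most recent call last):
  File "<string>", line 6, in <module>
    t=q[q[:,2]>q[:,2].max()-9]
               ~~~~~~~~~~^^
    return umr_maximum(a, axis, None, out, keepdims, initial, where)
ValueError: zero-size array to reduction operation maximum which has no identity
```

View pics/f_scene.png

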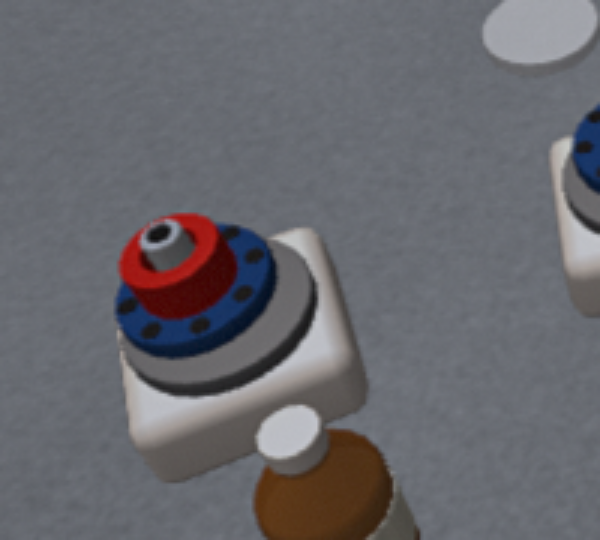

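The collar lies flat on the tilted rotor with the knob standing proud. Its top slope is 0.058, against an expected lean of 0.052, and the gripper is clear. Handing in.

```bash
python3 -c "
from h import *
print(ctrl.close_job())"
```

```text
the job is handed in; nothing more can be done
None
```

The worn centrifuge is the right-hand one as seen from the robot. The red collar now lies flat on its rotor, let go, and I handed the job in at about 30 s of the 72 s allowed.

- **Rocking:** I pushed the left and middle knobs to their left only. Both pushed back at once (about 3–4 N) and stood upright again afterwards. The right one moved freely about 6 mm to its left and then to its right, ending at a firm stop each way (about 2–3 N). It then stayed leaning to its right, with the knob top about 6.5 mm over.
- **Forces:** the highest reading at the end of any move while touching a centrifuge was about 4 N, against the 18 N limit. Forces within a move are not reported.
- **Last check (scene camera):** the knob stands proud of the collar. The collar's top slopes 0.058, against the knob's expected lean of about 0.052 rad. The gripper is clear of everything.
- **What I could not check:** the final look with the top camera failed, because it found no red there (probably the arm was in the way). I did not re-measure the bystanders at the end, but the gripper never worked near enough to touch them.

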